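# Push home the front panel's fasteners, then tip the jig's rocker

### The arm

A 6-joint arm with a two-finger parallel gripper is mounted at the origin on the work surface. World frame = base frame: x ahead of the robot, y to its left, z up, the work surface at z = 0. Lengths are in m, angles in degrees, forces in N, time in s.
With the tool pointing down it reaches from about 0.4 to 0.825 m from the base axis. Payload 7 kg.
Tool frame: the origin (TCP) lies on the centre line of the jaws, within the pads' length; the fingertips stand 19 mm ahead of it and the grasp point (between the pads) is the TCP; z points along the fingers, y is the line along which they close (so a half turn about z gives the same grasp; the last joint's range is limited). The gripper opens to 88 mm and grips with 3 to 60 N. Pads are 19 mm wide; open, the fingers measure 130 mm over their backs; the gripper's body (78 mm by 193 mm) begins 47 mm behind the grasp point.
Start: joints at [85.376, 20.546, 0.682, 0, -70.136, -16.507], TCP at [0.243, 0.63, 0.246] pointing down, gripper open.
Joint ranges: [-176.03, 176.03], [-82.01, 121.73], [-58.28, 71.71], [-173.87, 95.51], [-174.79, -0.11], [-173.66, 173.66]. Speed limits (degrees/s): [136.94, 136.94, 172.46, 180, 180, 180].

### API

Orientations are given as [roll, pitch, yaw] about the fixed x, y, z axes, in that order (R = Rz(yaw) Ry(pitch) Rx(roll)).
In Python, from plant import ctrl gives the robot as it stands.
- The arm moves only by the tool move_arm, never from a script. Its argument "motion" is a list of rows, each a list of 3 entries, a list of its own where there are three numbers: the shift along the tool's x, y, z in mm, then the turn, a rotation vector about the tool's x, y, z in degrees, then the closure, from 0 (fully open) to 1 (shut). A call has 1 to 10 rows; each row is the pose to reach, as a shift and turn from the pose commanded when the call began, along the tool's axes at that moment; what a row does not reach only later rows make up. A row lasts 1/12 s, in which the tool goes at most 41.7 mm and 7.16 degrees, less where a joint would pass 70% of its speed; a pose out of reach is approached as far as the arm can. A call with a gripper value outside its range is refused whole. The fingers move at their own pace and stop on an object; the grip force is fixed at half the most. Time passes only in rows, so rows that repeat a pose let the fingers close. It gives the time, the measured TCP pose, the force, the opening and the grip force at its end, in the units of the state.
- ctrl.get_obs(): the state, without advancing time (a new reading comes with each control period).
- ctrl.snapshot(name): name is "scene" or "side" or "wrist"; returns a dict with "color" (480x640x3 uint8, blue, green, red), "camera_matrix" (3x3 intrinsics, pixels), "cam_to_world" (4x4, takes a point from camera to world coordinates). Camera axes: x right, y up, looking along -z (the intrinsics and any distortion apply to the point x, -y, -z); pixel columns grow to the right and rows downward; lengths in m; the calibration is good to about 2 mm. The wrist camera is an equidistant fisheye: a pixel r from the principal point sees the ray r / f radians off the axis. A picture is of the moment at which its call begins. There is no depth.
- ctrl.close_job(): hands the job in; it is judged then, once.
The state is a dict: "clock": time; "joint_pos": joint angles; "qvel": joint speeds; "tau": joint torques, N m; "tool_pos": TCP position; "orientation": TCP orientation; "force": force on the tool from outside, world axes, zero at the start; "moment": the same for the moment, N m; "opening": finger opening in m; "gripper_force": force on a finger pad.
Only numpy, scipy, OpenCV 4.12 (cv2) and the standard library are available. Lean on these libraries where they do the work, as an engineer would, in place of code of your own. Each camera call takes 0.05 s, during which the arm holds its last target. There are 200 camera calls.

### The job

A white front panel lies in an assembly jig with three black push-in fasteners started in it. With the closed fingertips push each one down until it is fully home: first the round head, then the square one, then the long one; after that press down the raised end (the one away from the robot) of the black rocker beside the panel so that it tips fully over. Only push, never pull a fastener up, and leave the loose things on the panel and the bench where they are.

Things in the scene. Friction and masses are not known exactly. Their poses are not given: they have to be found in the camera images.
- jig: assembly jig, fixed to the bench, yaw varies: aluminium plate 230 x 360 x 25 mm with the white panel 170 (x) x 250 (y) mm on it, flat top 50 mm above the bench. Origin on the bench under the panel's centre, z up. The fasteners stand in three places on the panel, 80 mm or more apart; which is where varies. The rocker stands on the plate beside the panel, 165 mm to -y of the origin
- round_pin_top (a point): centre of the flat top of the fastener with the round (30 mm across) head, moves with it; black head 6 mm thick on a grey 10 mm shank, axis vertical, in a white boss 26 mm across that rises 4 mm above the panel. Fully home the head's underside rests on the boss and this point is 60 mm above the bench; at the start 67 to 70 mm
- square_pin_top (a point): centre of the flat top of the fastener with the square (26 x 26 mm) head, moves with it; black head 6 mm thick on a grey 10 mm shank, axis vertical, in a white boss 26 mm across that rises 4 mm above the panel. Fully home the head's underside rests on the boss and this point is 60 mm above the bench; at the start 67 to 70 mm
- long_pin_top (a point): centre of the flat top of the fastener with the long (14 x 50 mm) head, moves with it; black head 6 mm thick on a grey 10 mm shank, axis vertical, in a white boss 26 mm across that rises 4 mm above the panel. Fully home the head's underside rests on the boss and this point is 60 mm above the bench; at the start 67 to 70 mm
- round_pin (a joint): how far the round fastener is pushed in, m: 0 to 0.003 at the start, 0.010 fully home against a hard stop. It moves straight down against about 5 N of friction, has no spring and stays where it is left; negative values mean that it has been pulled up
- square_pin (a joint): how far the square fastener is pushed in, m: 0 to 0.003 at the start, 0.010 fully home against a hard stop. It moves straight down against about 5 N of friction, has no spring and stays where it is left; negative values mean that it has been pulled up
- long_pin (a joint): how far the long fastener is pushed in, m: 0 to 0.003 at the start, 0.010 fully home against a hard stop. It moves straight down against about 5 N of friction, has no spring and stays where it is left; negative values mean that it has been pulled up
- rocker_far (a point): point on top of the rocker's end that is raised at the start (towards the jig's +x), 34 mm from the pivot, 8 mm from the end; moves with it. The rocker is a black paddle 84 mm long (along the jig's x), 30 mm wide, 10 mm thick, pivot 57 mm above the bench. At the start this point is 68 to 69 mm above the bench, fully tipped 54 mm; clear below down to 25 mm
- rocker_near (a point): the same point on the rocker's other end, which is low at the start (about 54 mm above the bench)
- rocker (a joint): tip of the rocker, rad: 0 to 0.04 at the start (far end up), 0.44 fully tipped (far end down) against a hard stop. About 0.12 N m of friction (4 N at the end), no spring; stays where it is left
- sleeve: bare aluminium tube, 22 mm across, 28 mm tall, standing loose on the panel; origin under its centre. Not to be disturbed
- standoff: brass cylinder, 16 mm across, 32 mm tall, standing loose on the panel; origin under its centre. Not to be disturbed
- driver: screwdriver lying on the bench to the right of the jig. Not to be disturbed
- cleaner: plastic bottle, 60 mm across, 170 mm tall, standing on the bench to the left. Not to be disturbed
- tape: yellow roll of tape, 96 mm across, 24 mm tall, lying on the bench to the left. Not to be disturbed

How it is judged (in metres and radians):
On the way, in this order (a step that is already met when the one before it is completed fails the run):
1. the round-headed fastener is pushed home (value of joint round_pin above 0.0085 m), for 0.1 s.
2. the square-headed fastener is pushed home (value of joint square_pin above 0.0085 m), for 0.1 s.
3. the long-headed fastener is pushed home (value of joint long_pin above 0.0085 m), for 0.1 s.
4. the rocker is tipped over (value of joint rocker above 0.36 rad), for 0.1 s.
At the end, for the whole second after the job is handed in: all three fasteners are home (within 1.5 mm of the stop), the rocker is tipped fully over (more than 0.36 of its 0.44 rad) (value of joint each of round_pin, square_pin, long_pin above 0.0085 m and value of joint rocker above 0.36 rad); the robot touches nothing.
It fails at once if a fastener is pulled up out of the panel by more than 3 mm (value of joint any of round_pin, square_pin, long_pin below -0.003 m).
It fails at once if square_pin is pushed in before round_pin is home (value of joint square_pin above 0.006 m and value of joint round_pin below 0.0085 m).
It fails at once if long_pin is pushed in before square_pin is home (value of joint long_pin above 0.006 m and value of joint square_pin below 0.0085 m).
It fails at once if the rocker is tipped before the last fastener is home (value of joint rocker above 0.2 rad and value of joint long_pin below 0.0085 m).
It fails at once if a loose thing is moved by more than 20 mm or tipped over (distance of any of sleeve, standoff, driver, cleaner, tape from where it was at the start of the episode above 0.02 m or angle between any of sleeve, standoff, cleaner's own z axis and vertical above 0.5 rad).
It also fails if it takes over 51 s, if anything falls off the work surface, if the arm or the gripper's body presses on something with over 40 N, if the wrist force passes 120 N, or if a joint passes its speed limit or range.

## Working session

There is one attempt and no reset: what is moved stays moved. The work goes in short steps, Python scripts to look and compute and a tool call to move; the robot and the scene stay as the last step left them, time stands still between calls to the robot, and variables do not carry over. Pictures are saved under pics/ and viewed, at most 10 in all, crops included, and the job is handed in when it is done.

Besides the shell and the picture viewer there is one more tool, called after "Request:" by a JSON object that holds its "name" and its "arguments". move_arm: Moves the arm, as the interface text tells. Its arguments: {"type":"object","properties":{"motion":{"type":"array"}},"required":["motion"]}

```bash
mkdir -p pics; cat > h.py <<'E'
import numpy as np, cv2, pickle
from plant import ctrl
def snap(n,f):
    s=ctrl.snapshot(n); cv2.imwrite(f'pics/{f}.png',s['color']); pickle.dump(s,open(f'pics/{f}.pkl','wb')); return s
def load(f): return pickle.load(open(f'pics/{f}.pkl','rb'))
def ray(s,u,v,fish=False):
    K=np.array(s['camera_matrix']);T=np.array(s['cam_to_world'])
    x=(u-K[0,2])/K[0,0];y=(v-K[1,2])/K[1,1]
    if fish:
        r=np.hypot(x,y); d=np.array([np.sin(r)*x/r,np.sin(r)*y/r,np.cos(r)]) if r>0 else np.array([0,0,1.])
    else: d=np.array([x,y,1.])
    return T[:3,3],T[:3,:3]@(d*[1,-1,-1])
def atz(s,u,v,z,fish=False):
    o,d=ray(s,u,v,fish); return o+d*(z-o[2])/d[2]
E
python3 - <<'E'
from h import *
for n in ['scene','side','wrist']:
    s=snap(n,n+'0'); print(n,np.round(s['camera_matrix'],1).tolist(),np.round(s['cam_to_world'],3).tolist())
print(ctrl.get_obs())
E
```

```text
scene [[434.5, 0.0, 318.3], [0.0, 434.5, 247.5], [0.0, 0.0, 1.0]] [[0.085, -0.837, 0.54, 1.048], [0.996, 0.078, -0.036, -0.042], [-0.012, 0.541, 0.841, 0.858], [0.0, 0.0, 0.0, 1.0]]
side [[601.1, 0.0, 331.4], [0.0, 601.1, 240.7], [0.0, 0.0, 1.0]] [[0.753, 0.337, -0.565, -0.207], [-0.658, 0.372, -0.655, -0.872], [-0.011, 0.865, 0.502, 0.741], [0.0, 0.0, 0.0, 1.0]]
wrist [[371.6, 0.0, 321.5], [0.0, 371.6, 244.8], [0.0, 0.0, 1.0]] [[-0.36, 0.903, 0.234, 0.306], [-0.933, -0.349, -0.089, 0.606], [0.001, -0.25, 0.968, 0.383], [0.0, 0.0, 0.0, 1.0]]
{'clock': 0.15, 'joint_pos': array([ 8.53763335e+01,  2.05819896e+01,  6.45225292e-01, -1.34102475e-02,
       -7.01385993e+01, -1.65076140e+01]), 'qvel': array([-0.04969621, -0.11835528,  0.17858838,  0.1606234 , -0.09878438,
       -0.05998511]), 'tau': array([-1.71087293e-03, -5.83274209e+01,  2.93292618e+01,  7.00136080e+00,
        8.80395295e-03, -1.17704403e-04]), 'tool_pos': array([0.24323758, 0.62925986, 0.24483741]), 'orientation': array([ 1.79924160e+02, -9.32722166e-03, -2.11358387e+01]), 'force': array([-0.13690781,  0.6171475 ,  0.05600482]), 'moment': array([ 0.05122304, -0.00277942, -0.01614245]), 'gripper_force': 0.0, 'opening': 0.08753084509072363}
```

View pics/scene0.png

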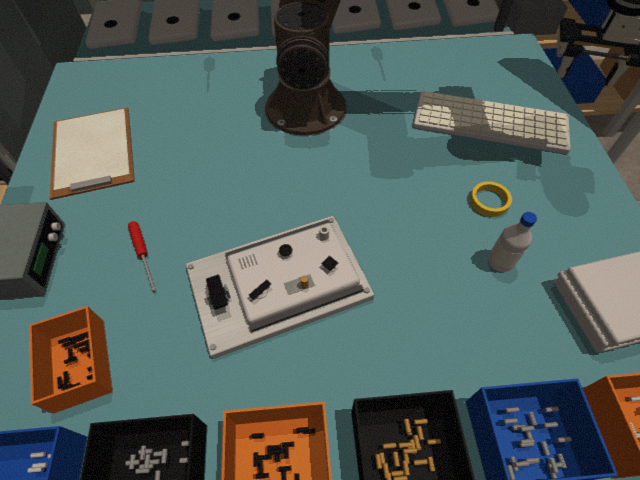

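View pics/side0.png

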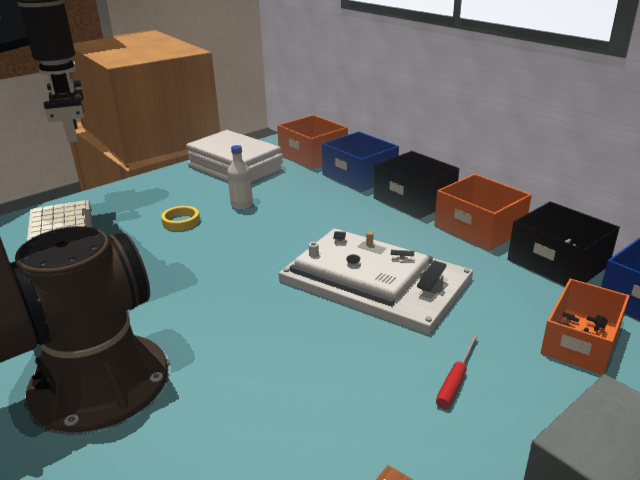

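The scene view shows the jig around (280,285): round head (285,251), square (329,264), long (260,290), rocker (217,292), sleeve (323,233) and standoff (305,282). The side view shows the same items. I'll enlarge both.

```bash
python3 - <<'E'
from h import *
a=load('scene0')['color'][205:355,180:380]; b=load('side0')['color'][220:335,275:475]
cv2.imwrite('pics/c1.png',cv2.resize(a,None,fx=4,fy=4,interpolation=cv2.INTER_CUBIC))
cv2.imwrite('pics/c2.png',cv2.resize(b,None,fx=4,fy=4,interpolation=cv2.INTER_CUBIC))
E
```

```text
(no output)
```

View pics/c1.png

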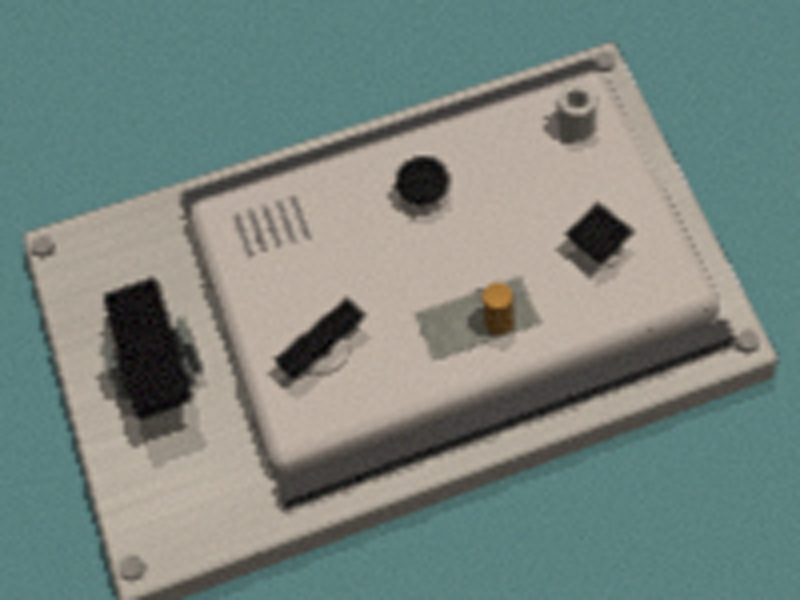

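View pics/c2.png

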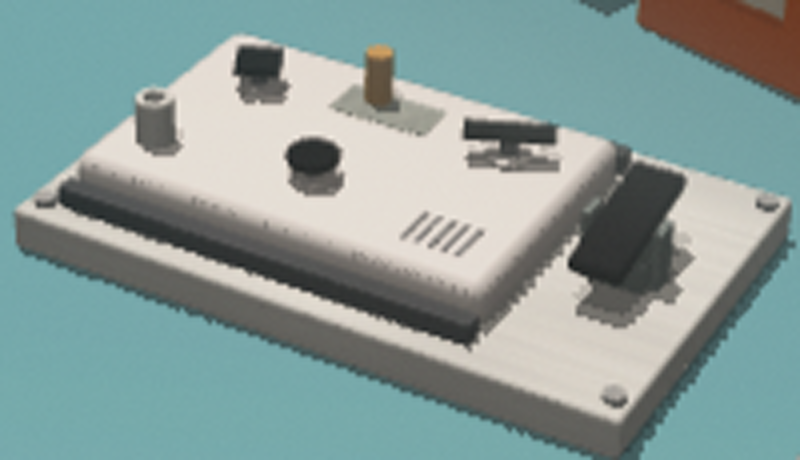

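```bash
cat > m.py <<'E'
from h import *
A=load('scene0');B=load('side0')
pa=lambda u,v:((u+.5)/4-.5+180,(v+.5)/4-.5+205)
pb=lambda u,v:((u+.5)/4-.5+275,(v+.5)/4-.5+220)
def tri(a,b):
    M=np.zeros((3,3));r=np.zeros(3)
    for o,d in (ray(A,*pa(*a)),ray(B,*pb(*b))):
        d=d/np.linalg.norm(d);P=np.eye(3)-np.outer(d,d);M+=P;r+=P@o
    return np.linalg.solve(M,r)
def rep(n,a,b,z): print(n,'A',np.round(atz(A,*pa(*a),z)[:2]*1e3,1),'B',np.round(atz(B,*pb(*b),z)[:2]*1e3,1),'tri',np.round(tri(a,b)*1e3,1))
for n,a,b,z in [('round',(422,178),(314,153),.0685),('square',(599.5,232),(260,57),.0685),('long',(320,336),(510,126),.0685),
 ('sleeve',(577,99),(155,97),.078),('standoff',(498,292),(379,52),.082),
 ('s1',(42,244),(614,394),.028),('s2',(605,60),(46,199),.028),('s4',(132,566),(767,200),.028),('s3',(749,339),(749,339),.028)]: rep(n,a,b,z)
for n,a in [('far L',(188,397)),('far R',(141,413)),('near1',(105,293)),('near2',(152,280))]:
    print(n,[np.round(atz(A,*pa(*a),z)[:2]*1e3,1) for z in (.052,.071)])
S=np.array([atz(A,*pa(*a),.028) for a in [(42,244),(605,60),(749,339),(132,566)]])[:,:2]
print('plate centre',S.mean(0),[np.linalg.norm(S[i]-S[i-1]) for i in range(4)])
ey=(S[1]-S[0]+S[2]-S[3]);ey/=np.linalg.norm(ey); print('yaw',np.degrees(np.arctan2(-ey[0],ey[1])))
E
python3 m.py
```

```text
round A [538.8 -79.6] B [536.4 -80.9] tri [537.8 -79.5  67.2]
square A [581.4  12.4] B [584.1  15.5] tri [582.1  12.6  70.2]
long A [ 629.6 -135.7] B [ 633.6 -131.6] tri [ 630.6 -135.    71. ]
sleeve A [501.5   7.9] B [501.1   8.4] tri [501.2   8.1  77.9]
standoff A [619.9 -43.5] B [621.2 -42.8] tri [620.4 -43.5  82.7]
s1 A [ 536.5 -293.9] B [ 538.1 -291.6] tri [ 537.  -293.2   29.3]
s2 A [439.9  30.2] B [440.  30.] tri [440.   30.1  28. ]
s4 A [ 728.1 -235.4] B [ 730.4 -233.6] tri [ 728.6 -235.    29.4]
s3 A [631.  88.] B [ 621.9 -307. ] tri [689.4 -66.1 -27.2]
far L [array([ 649.7, -205.4]), array([ 659.1, -201.5])]
far R [array([ 656.5, -229. ]), array([ 665.7, -224.6])]
near1 [array([ 584.8, -251. ]), array([ 595.7, -246.1])]
near2 [array([ 579.2, -226.5]), array([ 590.2, -222.1])]
plate centre [ 0.58388082 -0.10279329] [np.float64(0.20038281295724913), np.float64(0.3381870361119949), np.float64(0.1996889165779831), np.float64(0.3377290540806681)]
yaw 16.65231852642479
```

Both cameras agree to within about 4 mm, and the heights and sizes match what's given. I'll move above the round head, staying high over the bottle and closing the fingers on the way.

Request:
{"name": "move_arm", "arguments": {"motion": [[[531, 555, 0], [0, 0, 0], 1], [[531, 555, 0], [0, 0, 0], 1], [[531, 555, 0], [0, 0, 0], 1], [[531, 555, 0], [0, 0, 0], 1], [[531, 555, 0], [0, 0, 0], 1], [[531, 555, 0], [0, 0, 0], 1], [[531, 555, 0], [0, 0, 0], 1], [[531, 555, 0], [0, 0, 0], 1], [[531, 555, 0], [0, 0, 0], 1], [[531, 555, 0], [0, 0, 0], 1]]}}

```text
clock: 0.98
tool_pos: [0.4036, 0.2429, 0.2457]
orientation: [-180.0, -0.0, -21.1]
force: [1.3, -0.4, -0.2]
opening: 0.0265
gripper_force: 0.0
```

Request:
{"name": "move_arm", "arguments": {"motion": [[[240, 250, 0], [0, 0, 0], 1], [[240, 250, 0], [0, 0, 0], 1], [[240, 250, 0], [0, 0, 0], 1], [[240, 250, 0], [0, 0, 0], 1], [[240, 250, 0], [0, 0, 0], 1], [[240, 250, 0], [0, 0, 0], 1], [[240, 250, 0], [0, 0, 0], 1], [[240, 250, 0], [0, 0, 0], 1], [[240, 250, 0], [0, 0, 0], 1], [[240, 250, 0], [0, 0, 0], 1]]}}

```text
clock: 1.82
tool_pos: [0.5378, -0.0779, 0.2448]
orientation: [179.9, 0.1, -21.4]
force: [0.2, -0.6, -0.2]
opening: 0.0007
gripper_force: 0.0
```

```bash
cat > g.py <<'E'
# python3 g.py x y z(mm TCP): shift along tool axes from measured pose
import sys; from h import *
from scipy.spatial.transform import Rotation as R
o=ctrl.get_obs(); M=R.from_euler('xyz',o['orientation'],degrees=True).as_matrix()
t=np.array(list(map(float,sys.argv[1:4])));p=o['tool_pos']*1e3
print('pos',np.round(p,1),'shift',np.round(M.T@(t-p),1),'F',np.round(o['force'],1),'clock',o['clock'])
E
python3 g.py 538 -80 130; python3 -c "
from h import *
snap('wrist','w1')"
```

```text
pos [537.8 -77.9 244.8] shift [  1.1   1.7 114.8] F [ 0.2 -0.6 -0.2] clock 1.8167
```

View pics/w1.png

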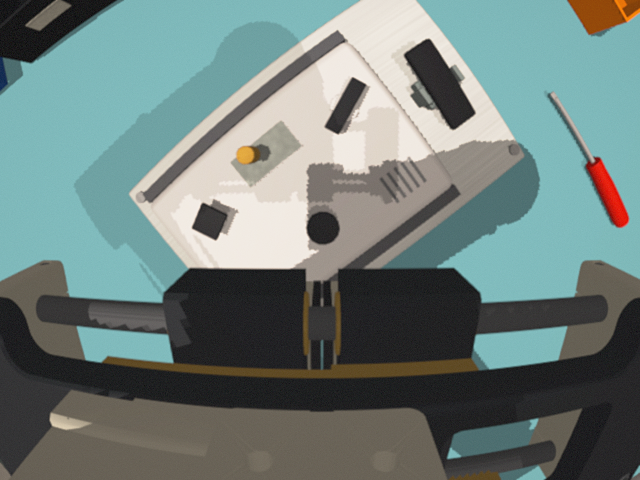

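The wrist view shows round (323,228), square (210,221), long (347,105) and the rocker's far end corners at (405,48) and (432,40). I'll check these against the first fix.

```bash
python3 - <<'E'
from h import *
s=load('w1')
for n,u,v,z in [('round',323,227.5,.0685),('square',210,221,.0685),('long',347,105,.0685),('farL',405,48,.071),('farR',432,40,.071),('nearL',452,128,.053),('nearR',475,113,.053),('standoff',246,154,.082)]:
    print(n,np.round(atz(s,u,v,z,True)*1e3,1))
E
```

```text
round [538.  -78.6  68.5]
square [580.4  12.3  68.5]
long [ 628.5 -135.4   68.5]
farL [ 659.2 -200.4   71. ]
farR [ 659.5 -226.6   71. ]
nearL [ 579.5 -221.1   53. ]
nearR [ 586.  -248.4   53. ]
standoff [620.6 -43.7  82. ]
```

Request:
{"name": "move_arm", "arguments": {"motion": [[[1, 2, 40], [0, 0, 0], 1], [[1, 2, 80], [0, 0, 0], 1], [[1, 2, 115], [0, 0, 0], 1], [[1, 2, 140], [0, 0, 0], 1], [[1, 2, 150], [0, 0, 0], 1], [[1, 2, 154], [0, 0, 0], 1], [[1, 2, 157], [0, 0, 0], 1], [[1, 2, 160], [0, 0, 0], 1], [[1, 2, 163], [0, 0, 0], 1], [[1, 2, 163], [0, 0, 0], 1]]}}

```text
clock: 2.7
tool_pos: [0.5386, -0.0766, 0.0838]
orientation: [-179.9, -0.1, -21.1]
force: [0.5, -0.1, 0.3]
opening: 0.0001
gripper_force: 0.5
```

Request:
{"name": "move_arm", "arguments": {"motion": [[[0, 2, 2], [0, 0, 0], 1], [[0, 2, 3], [0, 0, 0], 1], [[0, 2, 4], [0, 0, 0], 1], [[0, 2, 5], [0, 0, 0], 1], [[0, 2, 5], [0, 0, 0], 1]]}}

```text
clock: 3.12
tool_pos: [0.5382, -0.0787, 0.079]
orientation: [-179.9, -0.2, -21.1]
force: [0.9, 3.6, 11.6]
opening: 0.0001
gripper_force: 6.2
```

Request:
{"name": "move_arm", "arguments": {"motion": [[[0, 0, 1], [0, 0, 0], 1], [[0, 0, 2], [0, 0, 0], 1], [[0, 0, 2], [0, 0, 0], 1], [[0, 0, 2], [0, 0, 0], 1]]}}

```text
clock: 3.45
tool_pos: [0.5383, -0.0787, 0.0787]
orientation: [-179.9, -0.2, -21.1]
force: [-5.8, 6.1, 29.3]
opening: 0.0007
gripper_force: 14.6
```

The round head is at its hard stop (tip at 60 mm, 29 N). Next is the square head.

Request:
{"name": "move_arm", "arguments": {"motion": [[[0, 0, -38], [0, 0, 0], 1], [[7, -40, -38], [0, 0, 0], 1], [[7, -80, -38], [0, 0, 0], 1], [[7, -100, -38], [0, 0, 0], 1], [[7, -100, -30], [0, 0, 0], 1], [[7, -100, -20], [0, 0, 0], 1], [[7, -100, -15], [0, 0, 0], 1], [[7, -100, -15], [0, 0, 0], 1]]}}

```text
clock: 4.12
tool_pos: [0.5777, 0.0108, 0.0886]
orientation: [179.9, 0.2, -21.2]
force: [0.0, 0.1, -0.3]
opening: 0.0003
gripper_force: 0.0
```

```bash
python3 g.py 581 12.5 79
```

```text
pos [577.7  10.8  88.6] shift [ 2.5 -2.8  9.6] F [ 0.   0.1 -0.3] clock 4.1167
```

Request:
{"name": "move_arm", "arguments": {"motion": [[[2, -3, 1], [0, 0, 0], 1], [[2, -3, 3], [0, 0, 0], 1], [[2, -3, 5], [0, 0, 0], 1], [[2, -3, 7], [0, 0, 0], 1], [[2, -3, 9], [0, 0, 0], 1], [[2, -3, 11], [0, 0, 0], 1], [[2, -3, 12], [0, 0, 0], 1], [[2, -3, 12], [0, 0, 0], 1]]}}

```text
clock: 4.78
tool_pos: [0.5826, 0.0135, 0.0792]
orientation: [180.0, -0.1, -21.1]
force: [0.7, -3.9, 5.9]
opening: 0.0003
gripper_force: 2.8
```

Request:
{"name": "move_arm", "arguments": {"motion": [[[0, 0, 1], [0, 0, 0], 1], [[0, 0, 2], [0, 0, 0], 1], [[0, 0, 3], [0, 0, 0], 1], [[0, 0, 3], [0, 0, 0], 1], [[0, 0, 3], [0, 0, 0], 1]]}}

```text
clock: 5.2
tool_pos: [0.5827, 0.0134, 0.0787]
orientation: [-180.0, -0.1, -21.1]
force: [-7.8, -1.6, 27.5]
opening: 0.0008
gripper_force: 14.0
```

```bash
python3 g.py 629.5 -135.5 110
```

```text
pos [582.7  13.4  78.7] shift [ 97.3 122.1 -31.1] F [-7.8 -1.6 27.5] clock 5.2
```

The square head is home too (27 N against the stop). I'll lift clear of the standoff and go to the long head.

Request:
{"name": "move_arm", "arguments": {"motion": [[[0, 0, -35], [0, 0, 0], 1], [[0, 0, -60], [0, 0, 0], 1], [[24, 30, -60], [0, 0, 0], 1], [[49, 61, -60], [0, 0, 0], 1], [[73, 91, -60], [0, 0, 0], 1], [[97, 122, -60], [0, 0, 0], 1], [[97, 122, -60], [0, 0, 0], 1], [[97, 122, -35], [0, 0, 0], 1], [[97, 122, -18], [0, 0, 0], 1], [[97, 122, -18], [0, 0, 0], 1]]}}

```text
clock: 6.03
tool_pos: [0.6265, -0.1351, 0.0897]
orientation: [179.9, 0.3, -21.2]
force: [-1.1, -0.6, 0.8]
opening: 0.0001
gripper_force: 0.0
```

```bash
python3 g.py 629.5 -135.5 79
```

```text
pos [ 626.5 -135.1   89.7] shift [ 3.  -0.8 10.7] F [-1.1 -0.6  0.8] clock 6.0333
```

Request:
{"name": "move_arm", "arguments": {"motion": [[[1, 0, 1], [0, 0, 0], 1], [[1, 0, 3], [0, 0, 0], 1], [[1, 0, 5], [0, 0, 0], 1], [[1, 0, 7], [0, 0, 0], 1], [[1, 0, 9], [0, 0, 0], 1], [[1, 0, 11], [0, 0, 0], 1], [[1, 0, 12], [0, 0, 0], 1], [[1, 0, 13], [0, 0, 0], 1], [[1, 0, 13], [0, 0, 0], 1]]}}

```text
clock: 6.78
tool_pos: [0.6303, -0.1349, 0.081]
orientation: [-180.0, -0.1, -21.1]
force: [0.5, 1.7, 4.1]
opening: 0.0006
gripper_force: 2.3
```

Request:
{"name": "move_arm", "arguments": {"motion": [[[0, 0, 1], [0, 0, 0], 1], [[0, 0, 2], [0, 0, 0], 1], [[0, 0, 3], [0, 0, 0], 1], [[0, 0, 4], [0, 0, 0], 1], [[0, 0, 4], [0, 0, 0], 1], [[0, 0, 4], [0, 0, 0], 1]]}}

```text
clock: 7.28
tool_pos: [0.6304, -0.1349, 0.0789]
orientation: [-180.0, -0.1, -21.1]
force: [-4.0, 4.6, 19.4]
opening: 0.0003
gripper_force: 9.6
```

```bash
python3 g.py 653 -216 100
```

```text
pos [ 630.4 -134.9   78.9] shift [ 50.3  67.5 -21. ] F [-4.   4.6 19.4] clock 7.2833
```

The long head is home (19 N against the stop at the right height). Now the rocker's far end.

Request:
{"name": "move_arm", "arguments": {"motion": [[[0, 0, -35], [0, 0, 0], 1], [[25, 33, -35], [0, 0, 0], 1], [[50, 67, -35], [0, 0, 0], 1], [[50, 67, -35], [0, 0, 0], 1], [[50, 67, -20], [0, 0, 0], 1], [[50, 67, -17], [0, 0, 0], 1], [[50, 67, -17], [0, 0, 0], 1]]}}

```text
clock: 7.87
tool_pos: [0.6504, -0.2158, 0.0913]
orientation: [179.9, 0.2, -21.2]
force: [0.1, -0.3, -0.1]
opening: 0.0003
gripper_force: 0.0
```

```bash
python3 g.py 653 -216 74
```

```text
pos [ 650.4 -215.8   91.3] shift [ 2.6 -0.7 17.3] F [ 0.1 -0.3 -0.1] clock 7.8667
```

Request:
{"name": "move_arm", "arguments": {"motion": [[[2, 0, 3], [0, 0, 0], 1], [[2, 0, 5], [0, 0, 0], 1], [[2, 0, 7], [0, 0, 0], 1], [[2, 0, 9], [0, 0, 0], 1], [[2, 0, 11], [0, 0, 0], 1], [[2, 0, 13], [0, 0, 0], 1], [[2, 0, 15], [0, 0, 0], 1], [[2, 0, 16], [0, 0, 0], 1], [[2, 0, 17], [0, 0, 0], 1], [[2, 0, 17], [0, 0, 0], 1]]}}

```text
clock: 8.7
tool_pos: [0.6552, -0.2162, 0.0771]
orientation: [-180.0, -0.1, -21.1]
force: [3.7, 1.6, 4.8]
opening: -0.0
gripper_force: 2.5
```

Request:
{"name": "move_arm", "arguments": {"motion": [[[0, 0, 1], [0, 0, 0], 1], [[0, 0, 2], [0, 0, 0], 1], [[0, 0, 3], [0, 0, 0], 1], [[0, 0, 4], [0, 0, 0], 1], [[0, 0, 4], [0, 0, 0], 1], [[0, 0, 4], [0, 0, 0], 1]]}}

```text
clock: 9.2
tool_pos: [0.6554, -0.2163, 0.0751]
orientation: [-180.0, -0.2, -21.1]
force: [1.8, 3.5, 16.0]
opening: 0.0005
gripper_force: 8.1
```

Request:
{"name": "move_arm", "arguments": {"motion": [[[0, 0, 1], [0, 0, 0], 1], [[0, 0, 2], [0, 0, 0], 1], [[0, 0, 2], [0, 0, 0], 1], [[0, 0, 2], [0, 0, 0], 1]]}}

```text
clock: 9.53
tool_pos: [0.6555, -0.2164, 0.0748]
orientation: [-180.0, -0.2, -21.0]
force: [-2.8, 7.0, 26.7]
opening: 0.0009
gripper_force: 12.9
```

The rocker is at its stop (27 N with no further travel). I'll lift straight up and look.

Request:
{"name": "move_arm", "arguments": {"motion": [[[0, 0, -30], [0, 0, 0], 1], [[0, 0, -65], [0, 0, 0], 1], [[0, 0, -100], [0, 0, 0], 1], [[0, 0, -140], [0, 0, 0], 1], [[-35, 0, -160], [0, 0, 0], 1], [[-70, 0, -160], [0, 0, 0], 1], [[-100, 0, -160], [0, 0, 0], 1], [[-100, 0, -160], [0, 0, 0], 1], [[-100, 0, -160], [0, 0, 0], 1]]}}

```text
clock: 10.28
tool_pos: [0.5582, -0.1801, 0.2305]
orientation: [180.0, 0.1, -21.1]
force: [0.6, 0.1, 0.7]
opening: 0.0004
gripper_force: 0.0
```

```bash
python3 - <<'E'
from h import *
a=snap('side','side2')['color'][215:340,270:480]; w=snap('wrist','w2')['color'][0:280]
a=cv2.resize(a,(640,int(125*640/210)),interpolation=cv2.INTER_CUBIC)
v=np.vstack([a,w]); cv2.imwrite('pics/end.png',cv2.resize(v,None,fx=.89,fy=.89))
E
```

```text
(no output)
```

View pics/end.png

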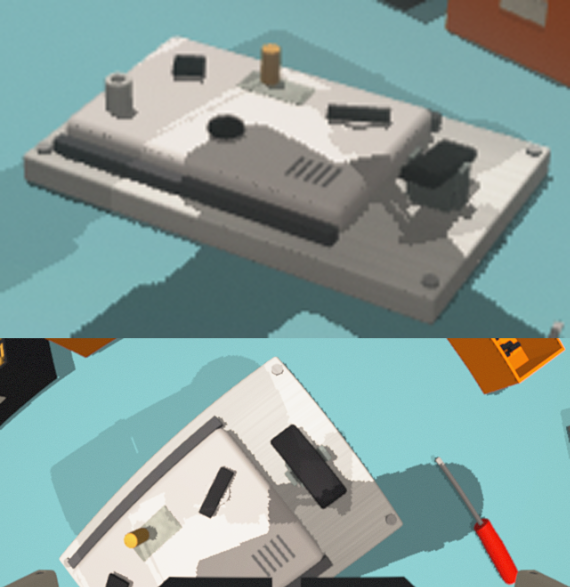

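The picture shows all three heads sitting low on their bosses: round (226,127), square (190,67), long (358,115). The rocker is tipped with its far end down (440,160), and the sleeve and standoff are still standing where they were. I'm handing it in.

```bash
python3 -c "
from plant import ctrl
print(ctrl.close_job())"
```

```text
the job is handed in; nothing more can be done
None
```

The round, square and long fasteners were pushed home in that order, each to its hard stop, then the rocker was tipped fully over; the job was handed in at about 10 s with the arm clear, the sleeve and standoff still standing in place, and no verdict returned.

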